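# Candle the oversized egg: hold it up to the candling lamp

## Robot

A 7-joint arm with a two-finger parallel gripper is mounted at the origin on a cart in front of the work surface, level with it; the furniture and walls round the work are solid. World frame = base frame: x ahead of the robot, y to its left, z up, the work surface at z = 0. Lengths are in m, angles in rad, forces in N, time in s.
With the tool pointing down it reaches from about 0.425 to 0.925 m from the base axis. Payload 6.8 kg.
Tool frame: the origin (TCP) lies at the centre of the arm's flange, where the gripper is bolted on; the fingertips stand 182 mm ahead of it and the grasp point (between the pads) lies 163 mm ahead of it; z points along the fingers, y is the line along which they close (so a half turn about z gives the same grasp; the last joint's range is limited). The gripper opens to 88 mm and grips with 3 to 60 N. Pads are 20 mm wide; open, the fingers measure 115 mm over their backs; the gripper's body (75 mm by 178 mm) begins 61 mm behind the grasp point.
Start: joints at [1.02, 0.477, 0.022, 1.555, -0.011, 1.109, -0.083], TCP at [0.289, -0.61, 0.405] pointing down, gripper open.
Joint ranges: [-2.96, 2.96], [-0.34, 2.1], [-1.41, 1.46], [0.24, 2.44], [-1.37, 4.51], [0.17, 1.92], [-2.96, 2.96]. Speed limits (rad/s): [2.39, 2.39, 3.14, 3.14, 3.14, 3.14, 3.14].

## Interface

Orientations are given as a unit quaternion [x, y, z, w].
In Python, from workcell import telemetry, capture, env, nets gives the robot as it stands.
- The arm moves only by the tool step_arm, never from a script. Its argument "steps" is a list that holds one entry, the list of rows, each a list of 7 numbers: the shift along the tool's x, y, z in m, then the turn, a rotation vector about the tool's x, y, z in rad, then the finger opening in m, from 0 to 0.0878. In form: [[[dx, dy, dz, rx, ry, rz, hand], ...]]. A call has 1 to 8 rows; each row shifts and turns the commanded pose from where the row before left it, along the tool's axes as they then stand; what a row does not reach is not made up. A row lasts 1/12 s, in which the tool goes at most 41.7 mm and 7.16 degrees, less where a joint would pass 70% of its speed; a pose out of reach is approached as far as the arm can. A call is refused whole if a number of a shift passes 0.0417 or a number of a turn 0.125, either way. A call with a gripper value outside its range is refused whole. The fingers move at their own pace and stop on an object; "newtons" is the grip in N (left out, the last holds). Time passes only in rows, so rows that do not move let the fingers close. It gives the time, the measured TCP pose, the force, the opening and the grip force at its end, in the units of the state.
- telemetry.observe(): the state, without advancing time (a new reading comes with each control period).
- capture(name): name is "scene" or "top" or "wrist"; returns a dict with "img" (384x512x3 uint8, blue, green, red), "mtx" (3x3 intrinsics, pixels), "distortion" ([k1, k2, p1, p2, k3] as OpenCV has them; the pictures are not rectified), "T" (4x4, takes a point from camera to world coordinates). Camera axes: x right, y down, z forward; pixel columns grow to the right and rows downward; lengths in m; the calibration is good to about 2 mm. A picture is of the moment at which its call begins. There is no depth.
- env.hand_in(): hands the job in; it is judged then, once.
Trained networks look in a picture, given as the dict that the camera call returned (one of the last four; its "shot" number tells which), for a name from the list of things; names that differ only in an ending like _2 or _b are one class to them, and where a whole thing is asked for, a point or a joint stands for the part that bears it (a point fixed in the world has none). Each returns a list of dicts, best first, with "conf" (0 to 1); they miss things now and then, are a little off and sometimes report something else, mostly with a low value. They report only what shows in the picture. A call takes as long as a camera call. They do not tell look-alikes from the thing itself.
- nets.silhouettes(label, picture): "pixels" (384x512 bool, what is visible of it) and "box" ([left, top, right, bottom] in pixels, round what is visible of it).
- nets.mark_of(label, picture): "position" ([column, row] in pixels: a listed point, or the origin of a listed thing).
The state is a dict: "time": time; "qpos": joint angles; "qvel": joint speeds; "tau": joint torques, N m; "tool_pos": TCP position; "tcp_rot": TCP orientation; "ft_force": force on the tool from outside, world axes, zero at the start; "torque": the same for the moment, N m; "gripper_width": opening from 0.0 (shut) to 1.0 (fully open); "grasp_force": force on a finger pad.
Only numpy, scipy, OpenCV 4.12 (cv2) and the standard library are available. Lean on these libraries where they do the work, as an engineer would, in place of code of your own. Each camera call takes 0.05 s, during which the arm holds its last target. There are 200 camera calls.

## Task

Open the clear-lidded egg keeper, take out the one egg that is clearly bigger than the other two (it may be a double-yolker) and hold it up to the candling lamp: middle of the egg in the centre of the beam, large end up and long axis square to the beam, with about two centimetres of air between shell and collar. Grip it gently as it is an egg, do not knock the lamp, and leave the other eggs in their cups. Finish while still holding the egg motionless in the beam.

Things in the scene. Friction and masses are not known exactly. Their poses are not given: they have to be found in the camera images.
- keeper: Egg keeper: white tray 118 (x) x 168 (y) x 30 mm high, fast on the worktop, with six round cups, 40 mm across, in two rows: centres at x = -25 (front row) and +25 mm, y = -50, 0, +50 mm. Origin: centre of its underside; z up, -x its front with the lid tab, which faces to the right as the robot sees it (-y). Only the eggs and the lid stand higher than the tray's top
- keeper_lid (a joint): Clear hollow plastic lid, as wide and deep as the tray, 58 mm high, hinged along the tray's back top edge (keeper x = +59, z = 30 mm). 0 = shut, rad, grows as its front swings up and back, stop at 2.1; at 1.57 its front edge is straight above the hinge. It starts shut or slightly ajar, stays where it is left and takes about 1.5 N at the tab to move
- lid_tab (a point): Middle of the lid's white thumb tab, at the centre of the lid's front lower edge, sticking out of it: 32 mm wide (y), 28 mm deep (x), 8 mm thick. 132 mm from the hinge line and, shut, 6 mm above it. Axes turn with the lid; shut, they are the keeper's
- big_egg: The big egg: brown shell like the others, 67 mm long, 49 mm across at the widest, 85 g, standing in one of the cups, pointed end down. Origin at the pointed end, z along the long axis towards the large end. The shell cracks if the fingers grip it with more than 30 N (60 N counting both)
- big_egg_middle (a point): Centre of the big egg at its widest girth, 37 mm along z from the pointed end; 51 mm above the worktop while it stands in its cup
- small_egg_1: Ordinary egg, 54 mm long, 43 mm across, in a cup, pointed end down, its top 64 mm above the worktop. Origin at the pointed end, z along the long axis
- small_egg_2: Another ordinary egg just like it. The three eggs stand in the cups front left, front right and back middle, any egg in any of the three
- lamp: Candling lamp, standing fast: round black foot 100 mm across, steel post 18 mm thick, fork with the head's pivot 190 mm above the worktop. Origin: centre of the foot's underside; its -x side, where the beam goes, faces roughly to the robot. A wall cabinet hangs over the back of the worktop, from x = 0.55 m on and 0.52 m up
- lamp_lens (a point): Centre of the front face of the lamp head's rubber collar (41 mm across; black head 46 mm thick, about 170 mm above the worktop). The beam leaves along this point's -x, tipped 0.28 to 0.5 rad down; z is square to it, pointing up; y is level. Wanted here: the big egg's middle on the beam about 45 mm out (x = -45 mm), the egg's z along this z
Things that resemble listed ones, but are neither listed nor needed, are in the scene too. Of the things shaped like the lamp, the black one is meant.

How it is judged:
By the outcome, as a careful person would: the job done as asked, in the order asked, and still so for the second after the job is handed in, while the arm keeps its last pose, push and grip.
It also fails if it takes over 58 s, if anything falls off the work surface, if the arm or the gripper's body presses on something with over 40 N, if the wrist force passes 120 N, or if a joint passes its speed limit or range.

## Working session

There is one attempt and no reset: what is moved stays moved. The work goes in short steps, Python scripts to look and compute and a tool call to move; the robot and the scene stay as the last step left them, time stands still between calls to the robot, and variables do not carry over. Pictures are saved under pics/ and viewed, at most 10 in all, crops included, and the job is handed in when it is done.

Besides the shell and the picture viewer there is one more tool, called as a command line: name --argument value ..., lists and objects as JSON in quotes. step_arm: Moves the arm, as the interface text tells. Its arguments: {"type":"object","properties":{"steps":{"type":"array","items":{"type":"array","items":{"type":"array","items":{"type":"number"}}}},"newtons":{"type":"number"}},"required":["steps"]}

```bash
mkdir -p pics; ls
cat > h.py <<'E'
import numpy as np, cv2
from scipy.spatial.transform import Rotation as R
from workcell import telemetry, capture, env, nets
def ray(c,px):
    u=cv2.undistortPoints(np.array([[px]],float),c["mtx"],np.array(c["distortion"],float))[0,0]
    T=np.array(c["T"]); d=T[:3,:3]@np.array([u[0],u[1],1.]); return T[:3,3],d/np.linalg.norm(d)
def atz(c,px,z):
    o,d=ray(c,px); return o+d*(z-o[2])/d[2]
def tri(rs):
    A=0;b=0
    for o,d in rs:
        P=np.eye(3)-np.outer(d,d);A=A+P;b=b+P@o
    return np.linalg.solve(A,b)
def proj(c,p):
    T=np.linalg.inv(np.array(c["T"]));r=cv2.Rodrigues(T[:3,:3])[0]
    return cv2.projectPoints(np.array([p],float),r,T[:3,3],c["mtx"],np.array(c["distortion"],float))[0].reshape(2)
E
python3 - <<'E'
from h import *
cs={}
for n in("scene","top","wrist"):
    c=capture(n);cs[n]=c
    cv2.imwrite(f"pics/{n}.png",c["img"]); print(n,np.round(np.array(c["T"])[:3,3],3))
    for l in("keeper","lid_tab","big_egg_middle","big_egg","small_egg_1","lamp","lamp_lens"):
        print(" ",l,[(np.round(m["position"]).tolist(),round(m["conf"],2)) for m in nets.mark_of(l,c)][:4])
ims=np.hstack([cv2.resize(cs[n]["img"],(400,300)) for n in("top","wrist")])
cv2.imwrite("pics/tw.png",ims)
E
```

```text
pics
scene [-0.561 -1.07   0.803]
  keeper [([178.0, 196.0], 0.74)]
  lid_tab [([188.0, 189.0], 0.64), ([276.0, 214.0], 0.35)]
  big_egg_middle []
  big_egg []
  small_egg_1 []
  lamp [([358.0, 288.0], 0.91)]
  lamp_lens [([265.0, 179.0], 0.83), ([356.0, 232.0], 0.64)]
top [-0.203 -0.31   1.523]
  keeper [([170.0, 202.0], 0.58)]
  lid_tab [([188.0, 201.0], 0.96)]
  big_egg_middle []
  big_egg []
  small_egg_1 []
  lamp [([271.0, 197.0], 0.61), ([376.0, 256.0], 0.39), ([264.0, 183.0], 0.3)]
  lamp_lens [([261.0, 183.0], 0.48)]
wrist [ 0.357 -0.577  0.385]
  keeper []
  lid_tab []
  big_egg_middle []
  big_egg []
  small_egg_1 []
  lamp [([280.0, 58.0], 0.62)]
  lamp_lens [([226.0, 40.0], 0.71)]
```

View pics/scene.png

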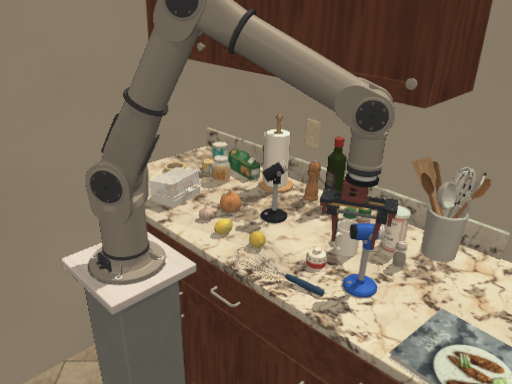

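View pics/tw.png

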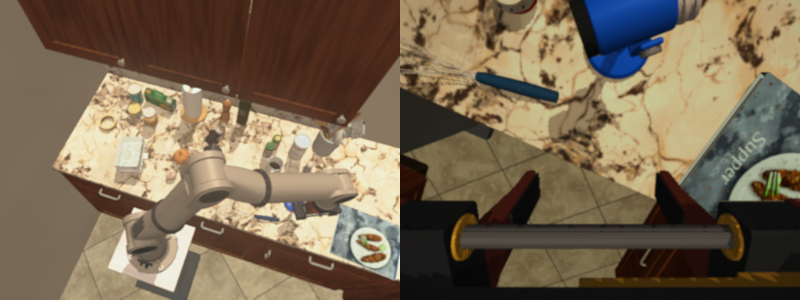

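The scene picture shows the black lamp with its foot at about (273,215) and head at (275,172). The blue lamp at (360,285) is the look-alike. The keeper is at (175,188), to the robot's left. In the top picture the keeper is at about (166,195) and the black lamp at (273,175).

Run:
```python
from h import *
s=capture("scene");t=capture("top")
print("keeper scene",atz(s,(178,196),0),"top",atz(t,(170,202),0))
print("tab s",atz(s,(188,189),.036),"t",atz(t,(188,201),.036), "tri",tri([ray(s,(188,189)),ray(t,(188,201))]))
print("lamp foot s",atz(s,(274,215),0.005),"t",atz(t,(271,197),0))
print("lens tri",tri([ray(s,(265,179)),ray(t,(261,183))]))
for l in("keeper","keeper_lid","lamp"):
  for n,c in(("s",s),("t",t)):
    print(l,n,[(np.round(m["box"]).tolist(),round(m["conf"],2)) for m in nets.silhouettes(l,c)])
o=telemetry.observe();print(o["tool_pos"],np.round(R.from_quat(o["tcp_rot"]).as_matrix(),3).tolist())
```

```text
keeper scene [0.39613842 0.26367112 0.        ] top [0.39694328 0.27287971 0.        ]
tab s [0.42171403 0.22792475 0.036     ] t [0.40966431 0.19163203 0.036     ] tri [0.3954987  0.18568665 0.06023492]
lamp foot s [ 0.55669612 -0.12076291  0.005     ] t [ 0.54943394 -0.11731842  0.        ]
lens tri [ 0.52664444 -0.08596485  0.14978088]
keeper s [([150.0, 166.0, 202.0, 208.0], 0.57), ([259.0, 164.0, 287.0, 181.0], 0.27)]
keeper t [([145.0, 178.0, 193.0, 223.0], 0.82)]
keeper_lid s [([146.0, 167.0, 203.0, 199.0], 0.61)]
keeper_lid t [([147.0, 172.0, 190.0, 217.0], 0.72)]
lamp s [([266.0, 162.0, 287.0, 222.0], 0.92), ([341.0, 221.0, 387.0, 296.0], 0.57)]
lamp t [([263.0, 166.0, 280.0, 194.0], 0.78), ([363.0, 260.0, 375.0, 270.0], 0.68)]
[ 0.28922992 -0.6099078   0.40464776] [[0.904, 0.429, -0.0], [0.429, -0.904, 0.0], [-0.0, -0.0, -1.0]]
```

```bash
cat >> h.py <<'E'
def rotm(zaxis,xhint):
    z=np.array(zaxis,float);z/=np.linalg.norm(z);x=np.array(xhint,float);x-=z*(x@z);x/=np.linalg.norm(x)
    return np.c_[x,np.cross(z,x),z]
def plan(*wps,start=None):
    """each wp=(pos,R[,minrows]); prints identical-row screw to each"""
    if start is None:
        o=telemetry.observe();start=(np.array(o["tool_pos"]),R.from_quat(o["tcp_rot"]).as_matrix())
    p,M=start
    for w in wps:
        P,N=np.array(w[0],float),w[1]
        t=M.T@(P-p);rv=R.from_matrix(M.T@N).as_rotvec()
        n=int(max(np.ceil(np.linalg.norm(rv)/.12),np.ceil(np.linalg.norm(t)*1.05/.036),w[2] if len(w)>2 else 1))
        S=sum(R.from_rotvec(rv/n*k).as_matrix() for k in range(n));q=np.linalg.solve(S,t)
        print(n,"rows of",np.round(np.r_[q,rv/n],4).tolist());p,M=P,N
E
python3 - <<'E'
from h import *
d=[0,0,-1]
def az(a): return rotm(d,[np.cos(a),np.sin(a),0])
plan(((.45,-.25,.45),az(.8)),((.41,.17,.45),az(np.pi/2)))
E
```

```text
12 rows of [0.0283, -0.0171, -0.0038, -0.0, 0.0, -0.0298]
13 rows of [0.029, -0.0162, 0.0, 0.0, 0.0, -0.0593]
```

step_arm --steps '[[[0.028, -0.017, -0.006, 0, 0, -0.03, 0.0878], [0.028, -0.017, -0.006, 0, 0, -0.03, 0.0878], [0.028, -0.017, -0.006, 0, 0, -0.03, 0.0878], [0.028, -0.017, -0.006, 0, 0, -0.03, 0.0878], [0.028, -0.017, -0.006, 0, 0, -0.03, 0.0878], [0.028, -0.017, -0.006, 0, 0, -0.03, 0.0878], [0.028, -0.017, -0.005, 0, 0, -0.03, 0.0878], [0.028, -0.017, -0.005, 0, 0, -0.03, 0.0878]]]'

```text
time: 2.27
tool_pos: [0.4099, -0.3761, 0.4511]
tcp_rot: [0.942, 0.336, 0.0, 0.0]
ft_force: [0.2, -0.4, 0.1]
gripper_width: 1.003
grasp_force: 0.0
```

step_arm --steps '[[[0.028, -0.017, 0, 0, 0, -0.03, 0.0878], [0.028, -0.017, 0, 0, 0, -0.03, 0.0878], [0.028, -0.017, 0, 0, 0, -0.03, 0.0878], [0.028, -0.017, 0, 0, 0, -0.03, 0.0878], [0.029, -0.016, 0, 0, 0, -0.06, 0.0878], [0.029, -0.016, 0, 0, 0, -0.06, 0.0878], [0.029, -0.016, 0, 0, 0, -0.06, 0.0878], [0.029, -0.016, 0, 0, 0, -0.06, 0.0878]]]'

```text
time: 2.93
tool_pos: [0.4708, -0.1207, 0.4509]
tcp_rot: [0.866, 0.499, 0.0, 0.0]
ft_force: [1.2, 0.1, 0.1]
gripper_width: 0.996
grasp_force: 0.0
```

step_arm --steps '[[[0.029, -0.016, 0, 0, 0, -0.06, 0.0878], [0.029, -0.016, 0, 0, 0, -0.06, 0.0878], [0.029, -0.016, 0, 0, 0, -0.06, 0.0878], [0.029, -0.016, 0, 0, 0, -0.06, 0.0878], [0.029, -0.016, 0, 0, 0, -0.06, 0.0878], [0.029, -0.016, 0, 0, 0, -0.06, 0.0878], [0.029, -0.016, 0, 0, 0, -0.06, 0.0878], [0.029, -0.016, 0, 0, 0, -0.06, 0.0878]]]'

```text
time: 3.6
tool_pos: [0.4214, 0.1372, 0.4509]
tcp_rot: [0.723, 0.691, 0.0, 0.0]
ft_force: [1.0, -0.0, -0.7]
gripper_width: 0.994
grasp_force: 0.0
```

Run:
```python
from h import *
o=telemetry.observe();print(o["time"],np.round(o["tool_pos"],3),np.round(R.from_quat(o["tcp_rot"]).as_matrix(),2).tolist(),np.round(o["qpos"],2))
c=capture("wrist");cv2.imwrite("pics/w1.png",c["img"]);print(np.round(np.array(c["T"]),3).tolist())
for l in("keeper","lid_tab","big_egg_middle","big_egg","small_egg_1"):
    for m in nets.mark_of(l,c): 
        z={"keeper":0,"lid_tab":.036,"big_egg_middle":.051,"big_egg":.014,"small_egg_1":.01}[l]
        print(l,np.round(m["position"],1),round(m["conf"],2),np.round(atz(c,m["position"],z),4))
```

```text
3.6 [0.421 0.137 0.451] [[0.05, 1.0, 0.0], [1.0, -0.05, 0.0], [0.0, 0.0, -1.0]] [ 0.14  0.08 -0.62  1.99  0.06  1.08 -0.55]
[[0.999, -0.043, -0.012, 0.424], [-0.045, -0.96, -0.276, 0.213], [0.0, 0.276, -0.961, 0.431], [0.0, 0.0, 0.0, 1.0]]
keeper [225.   58.1] 0.71 [0.3898 0.2728 0.    ]
lid_tab [238.2 116.5] 0.7 [0.4049 0.1973 0.036 ]
```

View pics/w1.png

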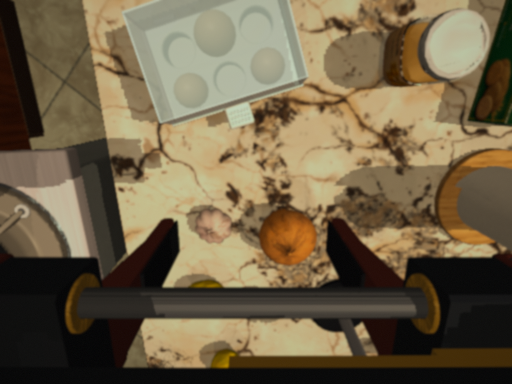

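The wrist picture shows the big egg in the back middle cup at (215,33), small eggs at (191,90) and (267,67), and the white tab at (240,115). The keeper is yawed a little.

Run:
```python
from h import *
c=capture("wrist");g=cv2.resize(c["img"][0:140,110:320],None,fx=3.8,fy=3.8,interpolation=cv2.INTER_CUBIC);cv2.imwrite("pics/w1c.png",g)
a,b=atz(c,(164,124),.032),atz(c,(306,78),.032)
print(a,b,np.linalg.norm(a-b),np.degrees(np.arctan2(*(a-b)[1::-1])))
for h in(.032,.05):print(atz(c,(240,115),h))
for px in((191,90),(267,67)):print(atz(c,px,.045))
print("big",atz(c,(215,33),.06))
```

```text
[0.30754604 0.18957852 0.032     ] [0.49422044 0.23726834 0.032     ] 0.19266979281428656 -165.66913605370175
[0.40817502 0.1960372  0.032     ]
[0.40894196 0.19669525 0.05      ]
[0.35011477 0.22952679 0.045     ]
[0.44482565 0.25128844 0.045     ]
big [0.38664235 0.28851992 0.06      ]
```

View pics/w1c.png

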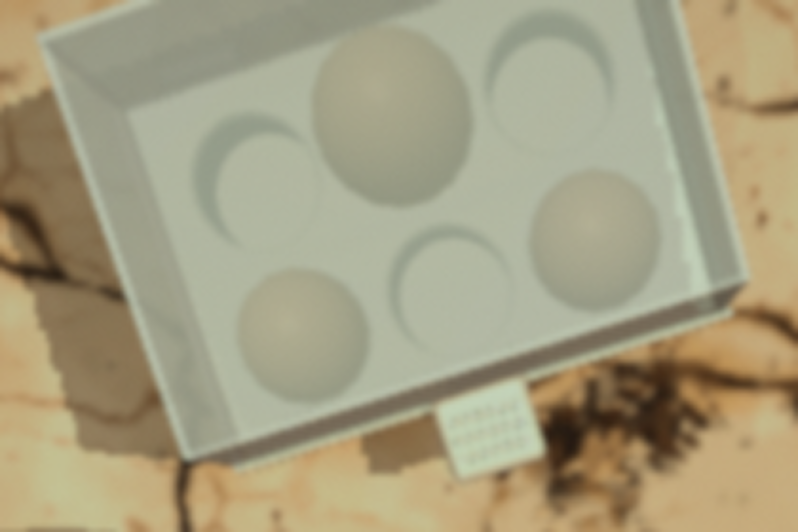

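The crop shows the lid about shut. Its top front edge runs from crop (190,458) to (746,283) and its lower edge from (240,467) to (735,312). The tab centre is at crop (491,428).

Run:
```python
from h import *
c=capture("wrist")
P=lambda u,v:(110+u/3.8,v/3.8)
for z,A,B in((.088,(190,458),(746,283)),(.03,(240,467),(735,312)),(.088,(42,38),(190,458))):
    a,b=atz(c,P(*A),z),atz(c,P(*B),z);print(z,a[:2],b[:2],np.linalg.norm(a-b),np.degrees(np.arctan2(*(b-a)[1::-1])))
tab=atz(c,P(491,428),.036);print("tab",tab)
for n,q,z in(("s1",(303,335),.042),("s2",(595,240),.042),("big",(392,117),.051)):print(n,atz(c,P(*q),z))
for yaw in(12,13.5,15):
    y=np.radians(90+yaw);x=np.array([np.cos(y),np.sin(y)]);yy=np.array([-x[1],x[0]])
    k=tab[:2]+.073*x
    print(yaw,"k",k,"big",k+.025*x,"s",k-.025*x+.05*yy,k-.025*x-.05*yy,"hinge",k+.059*x)
```

```text
0.088 [0.32012077 0.19648491] [0.48495688 0.23691978] 0.1697230695265646 13.782704758867322
0.03 [0.31930657 0.19019391] [0.49135057 0.23244342] 0.17715574304025644 13.797314803276317
0.088 [0.29505474 0.30892518] [0.32012077 0.19648491] 0.11520035252274512 -77.43268927136162
tab [0.40757309 0.19905778 0.036     ]
s1 [0.34827887 0.23181218 0.042     ]
s2 [0.44471682 0.25581938 0.042     ]
big [0.38389174 0.2926946  0.051     ]
12 k [0.39239554 0.27046256] big [0.38719775 0.29491625] s [0.34868595 0.23561328] [0.44650071 0.25640445] hinge [0.38012875 0.32817327]
13.5 k [0.39053158 0.27004079] big [0.38469545 0.29435003] s [0.34774922 0.23405927] [0.44498621 0.25740381] hinge [0.3767583  0.32741061]
15 k [0.3886793  0.26957037] big [0.38220883 0.29371851] s [0.34685349 0.23248127] [0.44344607 0.25836317] hinge [0.37340898 0.32655999]
```

Run:
```python
from h import *
rs=[];
for n in("scene","top","wrist"):
    c=capture(n);m=nets.mark_of("lid_tab",c)
    print(n,[(np.round(x["position"],1).tolist(),round(x["conf"],2)) for x in m][:3])
    if m: rs.append(ray(c,m[0]["position"]))
    if n=="wrist":rs.append(ray(c,(239.2,112.6)))
    if n=="scene":cv2.imwrite("pics/s2.png",cv2.resize(c["img"][140:230,130:250],None,fx=6,fy=6,interpolation=cv2.INTER_CUBIC))
import itertools
for i,j in itertools.combinations(range(len(rs)),2):print(i,j,tri([rs[i],rs[j]]))
```

```text
scene [([192.6, 187.3], 0.71)]
top []
wrist [([238.5, 114.9], 0.68)]
0 1 [0.41182525 0.19420659 0.05823096]
0 2 [0.41312109 0.19657591 0.05701185]
1 2 [0.42493165 0.21115097 0.43104816]
```

View pics/s2.png

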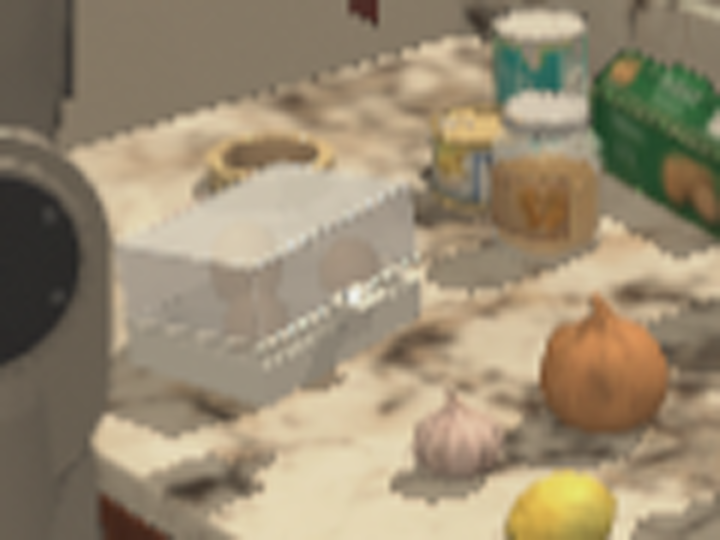

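Lid gap is visible, so the lid is slightly ajar, with the tab (crop (358,294)) at about z 0.047. I'll take the tab with the tool tilted 30° so the gripper body stays clear of the lid.

```bash
cat >> h.py <<'E'
YAW=np.radians(103.5);KX=np.array([np.cos(YAW),np.sin(YAW),0]);KY=np.array([-KX[1],KX[0],0]);Z=np.array([0,0,1.])
TAB=np.array([.410,.197,.045])
def tilt(a,h=KX): return rotm(np.sin(np.radians(a))*h-np.cos(np.radians(a))*Z,h)
def tcp(g,M): return np.array(g)-.163*M[:,2]
E
python3 - <<'E'
from h import *
M=tilt(30);g=TAB-.009*KX
print(tcp(g,M))
plan((tcp(g-.08*M[:,2],M),M),(tcp(g,M),M,4))
E
```

```text
[0.43112681 0.10900052 0.18616214]
7 rows of [-0.0156, 0.0026, 0.0253, 0.0106, 0.0743, -0.0397]
4 rows of [0.0, 0.0, 0.02, 0.0, 0.0, 0.0]
```

step_arm --steps '[[[-0.0156, 0.0026, 0.0253, 0.0106, 0.0743, -0.0397, 0.07], [-0.0156, 0.0026, 0.0253, 0.0106, 0.0743, -0.0397, 0.07], [-0.0156, 0.0026, 0.0253, 0.0106, 0.0743, -0.0397, 0.07], [-0.0156, 0.0026, 0.0253, 0.0106, 0.0743, -0.0397, 0.07], [-0.0156, 0.0026, 0.0253, 0.0106, 0.0743, -0.0397, 0.07], [-0.0156, 0.0026, 0.0253, 0.0106, 0.0743, -0.0397, 0.07], [-0.0156, 0.0026, 0.0253, 0.0106, 0.0743, -0.0397, 0.07], [0, 0, 0, 0, 0, 0, 0.07]]]'

```text
time: 4.97
tool_pos: [0.4391, 0.0682, 0.2497]
tcp_rot: [0.599, 0.756, 0.159, -0.209]
ft_force: [-0.1, -0.6, 0.5]
gripper_width: 0.8
grasp_force: 0.0
```

Run:
```python
from h import *
o=telemetry.observe();print(o["time"],np.round(o["tool_pos"],3),np.round(o["qpos"],2))
M=tilt(30)
c=capture("wrist");cv2.imwrite("pics/w2.png",c["img"])
for m in nets.mark_of("lid_tab",c):
    for z in (.036,.05): print(np.round(m["position"],1),round(m["conf"],2),np.round(atz(c,m["position"],z),4))
print(proj(c,TAB))
plan((tcp(TAB-.009*KX,M),M,4))
```

```text
4.9667 [0.439 0.068 0.25 ] [ 0.46  0.49 -0.69  2.16 -0.37  0.66  0.35]
[258.4 186. ] 0.58 [0.4087 0.2034 0.036 ]
[258.4 186. ] 0.58 [0.4094 0.1998 0.05  ]
[258.23331875 191.09936563]
4 rows of [-0.0, 0.0001, 0.0199, -0.0005, -0.0002, -0.0007]
```

View pics/w2.png

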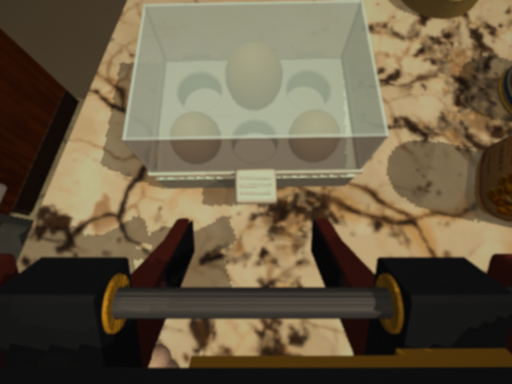

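The picture shows the tab at (257,186), midway between the fingers and square to them, about where I predicted it. I'll go in and grip.

step_arm --steps '[[[0, 0, 0.02, 0, 0, 0, 0.07], [0, 0, 0.02, 0, 0, 0, 0.07], [0, 0, 0.02, 0, 0, 0, 0.07], [0, 0, 0.02, 0, 0, 0, 0.07], [0, 0, 0, 0, 0, 0, 0.07], [0, 0, 0, 0, 0, 0, 0.02], [0, 0, 0, 0, 0, 0, 0.02], [0, 0, 0, 0, 0, 0, 0.02]]]' --newtons 12

```text
time: 5.73
tool_pos: [0.4318, 0.1093, 0.1882]
tcp_rot: [0.598, 0.759, 0.161, -0.201]
ft_force: [-0.5, 0.1, 0.0]
gripper_width: 0.61
grasp_force: 0.0
```

step_arm --steps '[[[0, 0, 0, 0, 0, 0, 0.02], [0, 0, 0, 0, 0, 0, 0.02], [0, 0, 0, 0, 0, 0, 0.02], [0, 0, 0, 0, 0, 0, 0.02]]]'

```text
time: 6.07
tool_pos: [0.4303, 0.109, 0.1863]
tcp_rot: [0.598, 0.759, 0.16, -0.204]
ft_force: [-1.5, -2.9, 1.1]
gripper_width: 0.356
grasp_force: 12.0
```

Run:
```python
from h import *
o=telemetry.observe();print(o["time"],np.round(o["tool_pos"],3),o["gripper_width"]*.0878,o["grasp_force"],o["ft_force"])
M0=R.from_quat(o["tcp_rot"]).as_matrix();g=np.array(o["tool_pos"])+.163*M0[:,2];print(g)
H=TAB+.131*KX;H[2]=.030
r=g-H;x0=r@KX;z0=r[2];print(x0,z0)
w=[]
for f in(.45,.9,1.35,1.75):
    p=H+KX*(x0*np.cos(f)+z0*np.sin(f))+Z*(-x0*np.sin(f)+z0*np.cos(f)); p+=KY*((g-H)@KY)
    w.append((tcp(p,M0),M0,5));
plan(*w)
```

```text
6.0667 [0.43  0.109 0.186] 0.03124847022715048 12.014886885881424 [-1.5112045  -2.88420533  1.11347074]
[0.41099509 0.18811091 0.04514343]
-0.13987578594704433 0.01514342538086752
5 rows of [0.0095, -0.0, -0.0082, 0.0, 0.0, 0.0]
5 rows of [0.0121, -0.0, -0.0033, 0.0, 0.0, 0.0]
5 rows of [0.0123, 0.0, 0.0023, 0.0, 0.0, 0.0]
5 rows of [0.0092, 0.0, 0.0064, 0.0, 0.0, 0.0]
```

step_arm --steps '[[[0.0078, 0, -0.0095, 0, 0, 0, 0.02], [0.0086, 0, -0.0088, 0, 0, 0, 0.02], [0.0093, 0, -0.008, 0, 0, 0, 0.02], [0.01, 0, -0.0072, 0, 0, 0, 0.02], [0.0106, 0, -0.0063, 0, 0, 0, 0.02], [0.0111, 0, -0.0053, 0, 0, 0, 0.02], [0.0115, 0, -0.0044, 0, 0, 0, 0.02]]]'

```text
time: 6.65
tool_pos: [0.4216, 0.1441, 0.2644]
tcp_rot: [0.597, 0.759, 0.159, -0.204]
ft_force: [-3.7, 1.0, -4.0]
gripper_width: 0.361
grasp_force: 12.0
```

step_arm --steps '[[[0.0118, 0, -0.0033, 0, 0, 0, 0.02], [0.0121, 0, -0.0023, 0, 0, 0, 0.02], [0.0122, 0, -0.0012, 0, 0, 0, 0.02], [0.0123, 0, 0, 0, 0, 0, 0.02], [0.0123, 0, 0.0009, 0, 0, 0, 0.02], [0.0121, 0, 0.002, 0, 0, 0, 0.02], [0.0119, 0, 0.003, 0, 0, 0, 0.02]]]'

```text
time: 7.23
tool_pos: [0.4041, 0.2152, 0.3072]
tcp_rot: [0.597, 0.759, 0.159, -0.204]
ft_force: [-6.5, -3.2, -4.4]
gripper_width: 0.364
grasp_force: 12.0
```

step_arm --steps '[[[0.0116, 0, 0.0041, 0, 0, 0, 0.02], [0.0112, 0, 0.0051, 0, 0, 0, 0.02], [0.0107, 0, 0.006, 0, 0, 0, 0.02], [0.0102, 0, 0.0069, 0, 0, 0, 0.02], [0.0095, 0, 0.0078, 0, 0, 0, 0.02], [0.0088, 0, 0.0086, 0, 0, 0, 0.02], [0, 0, 0, 0, 0, 0, 0.02]]]'

```text
time: 7.82
tool_pos: [0.3862, 0.2874, 0.3044]
tcp_rot: [0.596, 0.76, 0.159, -0.204]
ft_force: [-6.4, -0.6, -1.1]
gripper_width: 0.364
grasp_force: 12.0
```

Run:
```python
from h import *
o=telemetry.observe();print(o["time"],np.round(o["tool_pos"],3),np.round(o["qpos"],2))
M0=R.from_quat(o["tcp_rot"]).as_matrix();g=np.array(o["tool_pos"])+.163*M0[:,2];print(g)
ims=[]
for n in("wrist","scene"):
    c=capture(n);ims.append(c["img"])
cv2.imwrite("pics/w3.png",np.hstack([cv2.resize(ims[0],(400,300)),cv2.resize(ims[1][120:240,110:270],(400,300))]))
```

```text
7.8167 [0.386 0.287 0.304] [ 0.02  0.39 -0.76  2.13 -0.42  0.54 -0.08]
[0.36646369 0.36650716 0.16330991]
```

View pics/w3.png

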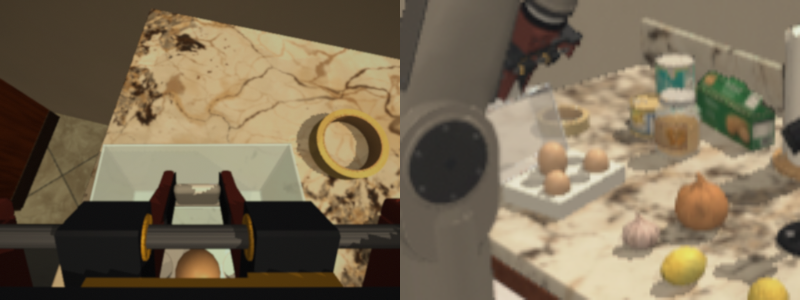

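The lid is open to about 1.85 rad with the tab still gripped. The big egg is back middle and the small eggs are in the front cups, all undisturbed. I'll release and move over the big egg.

step_arm --steps '[[[0, 0, 0, 0, 0, 0, 0.0878], [0, 0, 0, 0, 0, 0, 0.0878], [0, 0, 0, 0, 0, 0, 0.0878], [0, 0, -0.02, 0, 0, 0, 0.0878], [0, 0, -0.025, 0, 0, 0, 0.0878], [0, 0, -0.03, 0, 0, 0, 0.0878], [0, 0, -0.025, 0, 0, 0, 0.0878], [0, 0, 0, 0, 0, 0, 0.0878]]]'

```text
time: 8.58
tool_pos: [0.403, 0.2356, 0.3955]
tcp_rot: [0.599, 0.758, 0.164, -0.2]
ft_force: [1.2, 0.7, 0.5]
gripper_width: 0.931
grasp_force: 0.0
```

```bash
cat >> h.py <<'E'
EGG=np.array([.385,.294,.054])
E
python3 - <<'E'
from h import *
o=telemetry.observe();print(o["time"],o["gripper_width"])
M=tilt(12)
plan((tcp(EGG+.11*Z-.03*KX,M),M,6))
E
```

```text
8.5833 0.9311237341583083
6 rows of [-0.0051, -0.0007, 0.0109, 0.0017, -0.0524, -0.0002]
```

step_arm --steps '[[[-0.0051, -0.0007, 0.0109, 0.0017, -0.0524, 0, 0.0878], [-0.0051, -0.0007, 0.0109, 0.0017, -0.0524, 0, 0.0878], [-0.0051, -0.0007, 0.0109, 0.0017, -0.0524, 0, 0.0878], [-0.0051, -0.0007, 0.0109, 0.0017, -0.0524, 0, 0.0878], [-0.0051, -0.0007, 0.0109, 0.0017, -0.0524, 0, 0.0878], [-0.0051, -0.0007, 0.0109, 0.0017, -0.0524, 0, 0.0878], [0, 0, 0, 0, 0, 0, 0.0878]]]'

```text
time: 9.17
tool_pos: [0.3961, 0.2328, 0.3177]
tcp_rot: [0.614, 0.782, 0.06, -0.085]
ft_force: [-0.1, -0.5, 0.3]
gripper_width: 1.0
grasp_force: 0.0
```

Run:
```python
from h import *
o=telemetry.observe();print(o["time"],np.round(o["tool_pos"],4),np.round(o["qpos"],2))
c=capture("wrist");cv2.imwrite("pics/w4.png",c["img"])
for l,z in(("big_egg_middle",.051),("big_egg",.014)):
  for m in nets.mark_of(l,c):
    print(l,np.round(m["position"],1),round(m["conf"],2),np.round(atz(c,m["position"],z),4))
for m in nets.silhouettes("big_egg",c):print(m["box"],m["conf"],m["pixels"].sum())
print(proj(c,EGG),proj(c,EGG+.027*Z))
M=tilt(12)
plan((tcp(EGG+.035*Z,M),M,4),(tcp(EGG,M),M,3))
```

```text
9.1667 [0.3961 0.2328 0.3177] [-0.07  0.29 -0.61  2.12 -0.04  0.7  -0.38]
big_egg_middle [260.3 184.7] 0.55 [0.3841 0.2948 0.051 ]
big_egg [260.5 183. ] 0.77 [0.385  0.2945 0.014 ]
[232.8, 159.4, 289.3, 217.4] 0.74 2327
[261.13541456 185.99506434] [261.76676901 188.21353667]
4 rows of [0.0032, 0.0008, 0.019, -0.0022, -0.0004, 0.0005]
3 rows of [-0.0024, 0.0, 0.0114, 0.0, 0.0, 0.0]
```

View pics/w4.png

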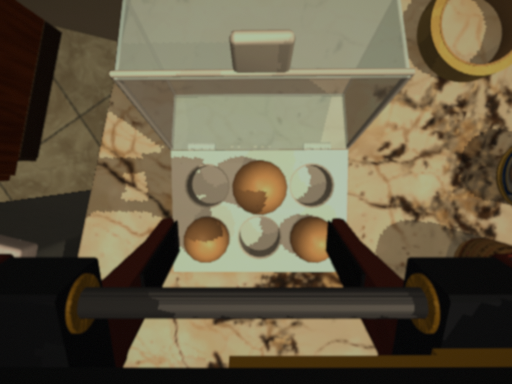

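The big egg is at (261,187), within a millimetre or so of the prediction. The lid is well open. Going down to grip gently.

step_arm --steps '[[[0.0032, 0.0006, 0.019, -0.002, 0, 0, 0.0878], [0.0032, 0.0006, 0.019, -0.002, 0, 0, 0.0878], [0.0032, 0.0006, 0.019, -0.002, 0, 0, 0.0878], [0.0032, 0.0006, 0.019, -0.002, 0, 0, 0.0878], [-0.0024, 0, 0.0114, 0, 0, 0, 0.0878], [-0.0024, 0, 0.0114, 0, 0, 0, 0.0878], [-0.0024, 0, 0.0114, 0, 0, 0, 0.0878], [0, 0, 0, 0, 0, 0, 0.0878]]]'

```text
time: 10.03
tool_pos: [0.3918, 0.2601, 0.2116]
tcp_rot: [0.615, 0.781, 0.064, -0.083]
ft_force: [-0.4, -0.3, 0.7]
gripper_width: 0.998
grasp_force: 0.0
```

step_arm --steps '[[[0, 0, 0, 0, 0, 0, 0.065], [0, 0, 0, 0, 0, 0, 0.055], [0, 0, 0, 0, 0, 0, 0.04], [0, 0, 0, 0, 0, 0, 0.04], [0, 0, 0, 0, 0, 0, 0.04], [0, 0, 0, 0, 0, 0, 0.04], [0, 0, 0, 0, 0, 0, 0.04], [0, 0, 0, 0, 0, 0, 0.04]]]' --newtons 8

```text
time: 10.7
tool_pos: [0.3923, 0.2607, 0.213]
tcp_rot: [0.615, 0.782, 0.065, -0.082]
ft_force: [1.9, -0.8, 2.5]
gripper_width: 0.549
grasp_force: 8.0
```

Run:
```python
from h import *
o=telemetry.observe();print(o["time"],np.round(o["tool_pos"],4),o["gripper_width"]*.0878,o["grasp_force"])
M0=R.from_quat(o["tcp_rot"]).as_matrix();g=np.array(o["tool_pos"])+.163*M0[:,2]
print(g,M0.tolist(),"lift dir",M0.T@Z)
```

```text
10.7 [0.3923 0.2607 0.213 ] 0.0482162166958503 8.000101670622826
[0.38429202 0.2936368  0.05360705] [[-0.23051285859699763, 0.971837953257689, -0.04893684327116575], [0.9505507419886844, 0.2356501211314476, 0.20229262793165678], [0.20812762653286138, 0.00011409925563449219, -0.9781016706125992]] lift dir [ 2.08127627e-01  1.14099256e-04 -9.78101671e-01]
```

Run:
```python
from h import *
o=telemetry.observe()
M0=R.from_quat(o["tcp_rot"]).as_matrix();p0=np.array(o["tool_pos"])
mid=M0.T@(np.array([.3843,.2940,.051])-p0);print("mid in tool",mid)
h=lambda a:np.array([np.cos(np.radians(a)),np.sin(np.radians(a)),0])
plan((p0+.2*Z,M0),((.43,.04,.46),tilt(30,h(-20))),)
```

```text
mid in tool [-1.99197673e-04  9.30492436e-05  1.65623042e-01]
6 rows of [0.0069, 0.0, -0.0326, 0.0, 0.0, 0.0]
19 rows of [-0.0072, 0.012, -0.0046, -0.0408, 0.0095, 0.1063]
```

step_arm --steps '[[[0.001, 0, -0.005, 0, 0, 0, 0.04], [0.004, 0, -0.02, 0, 0, 0, 0.04], [0.007, 0, -0.033, 0, 0, 0, 0.04], [0.007, 0, -0.033, 0, 0, 0, 0.04], [0.007, 0, -0.033, 0, 0, 0, 0.04], [0.007, 0, -0.033, 0, 0, 0, 0.04], [0.007, 0, -0.033, 0, 0, 0, 0.04], [0.002, 0, -0.01, 0, 0, 0, 0.04]]]' --newtons 12

```text
time: 11.37
tool_pos: [0.3922, 0.2611, 0.4217]
tcp_rot: [0.614, 0.782, 0.067, -0.081]
ft_force: [0.5, 0.3, 0.0]
gripper_width: 0.554
grasp_force: 12.0
```

step_arm --steps '[[[-0.007, 0.012, -0.0046, -0.041, 0.0095, 0.106, 0.04], [-0.007, 0.012, -0.0046, -0.041, 0.0095, 0.106, 0.04], [-0.007, 0.012, -0.0046, -0.041, 0.0095, 0.106, 0.04], [-0.007, 0.012, -0.0046, -0.041, 0.0095, 0.106, 0.04], [-0.007, 0.012, -0.0046, -0.041, 0.0095, 0.106, 0.04], [-0.007, 0.012, -0.0046, -0.041, 0.0095, 0.106, 0.04], [-0.007, 0.012, -0.0046, -0.041, 0.0095, 0.106, 0.04]]]'

```text
time: 11.95
tool_pos: [0.4672, 0.1978, 0.4389]
tcp_rot: [0.86, 0.484, 0.158, -0.039]
ft_force: [-0.2, 1.0, -0.9]
gripper_width: 0.55
grasp_force: 12.0
```

step_arm --steps '[[[-0.007, 0.012, -0.0046, -0.041, 0.0095, 0.106, 0.04], [-0.007, 0.012, -0.0046, -0.041, 0.0095, 0.106, 0.04], [-0.007, 0.012, -0.0046, -0.041, 0.0095, 0.106, 0.04], [-0.007, 0.012, -0.0046, -0.041, 0.0095, 0.106, 0.04], [-0.007, 0.012, -0.0046, -0.041, 0.0095, 0.106, 0.04], [-0.007, 0.012, -0.0046, -0.041, 0.0095, 0.106, 0.04]]]'

```text
time: 12.45
tool_pos: [0.4772, 0.1138, 0.4562]
tcp_rot: [0.961, 0.168, 0.219, 0.005]
ft_force: [-0.8, 0.4, -1.3]
gripper_width: 0.55
grasp_force: 12.0
```

```bash
cat > look.py <<'E'
from h import *
import sys,pickle
o=telemetry.observe();print(o["time"],np.round(o["tool_pos"],3),np.round(R.from_quat(o["tcp_rot"]).as_matrix(),2).tolist(),np.round(o["qpos"],2),o["gripper_width"]*.0878)
ims=[]
for n in sys.argv[2:]:
    c=capture(n);ims.append(c["img"]);ks={k:c[k] for k in("img","mtx","distortion","T")}
    for l in("lamp_lens","lamp","big_egg_middle","big_egg"):
        ms=nets.mark_of(l,c);print(n,l,[(np.round(m["position"],1).tolist(),round(m["conf"],2)) for m in ms]);ks[l]=ms
    pickle.dump(ks,open(f"{sys.argv[1]}_{n}.pkl","wb"))
    cv2.imwrite(f"pics/{sys.argv[1]}_{n}.png",c["img"])
E
python3 look.py a wrist scene top
```

```text
12.45 [0.477 0.114 0.456] [[0.85, 0.32, 0.42], [0.32, -0.94, 0.06], [0.42, 0.08, -0.9]] [-0.07  0.04 -0.33  2.05  0.2   0.63 -1.75] 0.04826288303336994
wrist lamp_lens []
wrist lamp []
wrist big_egg_middle [([252.3, 250.9], 0.87)]
wrist big_egg []
scene lamp_lens [([352.9, 232.9], 0.79), ([262.9, 177.6], 0.74)]
scene lamp [([275.4, 216.3], 0.7), ([360.2, 286.5], 0.61)]
scene big_egg_middle [([225.1, 122.8], 0.54)]
scene big_egg [([230.7, 131.8], 0.57)]
top lamp_lens [([376.3, 246.4], 0.92), ([264.1, 181.6], 0.61)]
top lamp [([273.5, 195.9], 0.89), ([376.9, 258.0], 0.71)]
top big_egg_middle [([208.6, 136.6], 0.47)]
top big_egg [([206.9, 143.5], 0.42), ([264.3, 180.7], 0.35)]
```

step_arm --steps '[[[-0.007, 0.012, -0.0046, -0.041, 0.0095, 0.106, 0.04], [-0.007, 0.012, -0.0046, -0.041, 0.0095, 0.106, 0.04], [-0.007, 0.012, -0.0046, -0.041, 0.0095, 0.106, 0.04], [-0.007, 0.012, -0.0046, -0.041, 0.0095, 0.106, 0.04], [-0.007, 0.012, -0.0046, -0.041, 0.0095, 0.106, 0.04], [-0.007, 0.012, -0.0046, -0.041, 0.0095, 0.106, 0.04], [0, 0, 0, 0, 0, 0, 0.04]]]'

```text
time: 13.78
tool_pos: [0.4308, 0.0408, 0.4662]
tcp_rot: [0.951, -0.168, 0.256, 0.048]
ft_force: [-0.6, -0.4, -0.8]
gripper_width: 0.554
grasp_force: 12.0
```

```bash
python3 look.py b wrist
python3 - <<'E'
from h import *
import pickle
L=lambda n:pickle.load(open(n+".pkl","rb"))
w,s,t=L("b_wrist"),L("a_scene"),L("a_top")
rs=[ray(s,(262.9,177.6)),ray(t,(264.1,181.6))]+([ray(w,w["lamp_lens"][0]["position"])] if w["lamp_lens"] else [])
print(tri(rs[:2]),[tri([rs[i],rs[2]]) for i in range(len(rs)-1)] if len(rs)>2 else "")
print("foot",atz(s,(275.4,216.3),0),atz(t,(273.5,195.9),0),[atz(w,m["position"],0) for m in w["lamp"]])
sc=s["img"][150:230,240:310]
cv2.imwrite("pics/b.png",np.hstack([cv2.resize(w["img"],(448,336)),cv2.resize(sc,(294,336),interpolation=cv2.INTER_CUBIC)]))
E
```

```text
13.7833 [0.431 0.041 0.466] [[0.81, -0.34, 0.47], [-0.3, -0.94, -0.18], [0.5, 0.0, -0.86]] [-0.02 -0.08 -0.31  2.16  0.48  0.71 -2.57] 0.04860522721212221
wrist lamp_lens [([347.9, 211.4], 0.86)]
wrist lamp [([315.8, 203.2], 0.98)]
wrist big_egg_middle [([251.8, 249.4], 0.74)]
wrist big_egg [([344.9, 210.0], 0.69), ([254.5, 237.0], 0.61)]
[ 0.52168485 -0.09183724  0.16153228] [array([ 0.51292525, -0.1004966 ,  0.1670259 ]), array([ 0.5140532 , -0.09692917,  0.18135868])]
foot [ 0.55991753 -0.12531141  0.        ] [ 0.55758559 -0.12567466  0.        ] [array([ 0.55389627, -0.11949527,  0.        ])]
```

View pics/b.png

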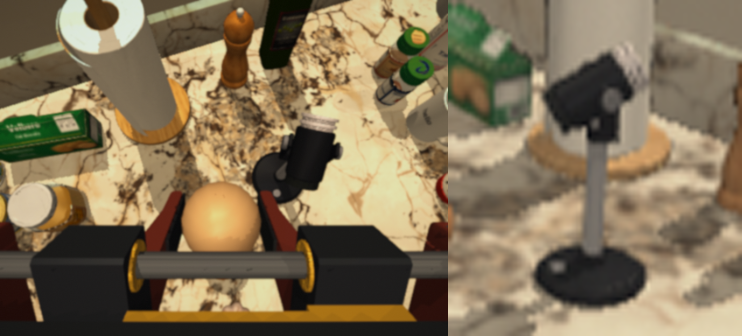

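The wrist picture shows the held egg at (254,245). The black lamp's collar is at about (345,214), its white back end at (366,140) and its foot at (316,203). The head points to the robot's left-front, azimuth about 149°. Joint 7 is near its limit here, so I'll flip the tool half a turn. That also needs less tilt.

```bash
cat >> h.py <<'E'
H=lambda a:np.array([np.cos(np.radians(a)),np.sin(np.radians(a)),0])
EZ=np.array([.208,0,-.978]);EM=np.array([-.0002,.0001,.1656])  # egg axis, middle in tool frame
def eggpose(mid,th,az):
    """egg middle at mid, egg axis leaning th rad toward azimuth az (deg), tool x on that side"""
    h=H(az);ez=np.sin(th)*h+np.cos(th)*Z
    a=th-np.arctan2(.208,.978); M=rotm(-(np.sin(a)*h+np.cos(a)*Z),h)
    assert abs((M@EZ)@ez-1)<1e-3
    return mid-M@EM,M
E
python3 - <<'E'
from h import *
lens=np.array([.514,-.098,.168]);th=.41;az=149
b=np.cos(th)*H(az)-np.sin(th)*Z
m1=tilt(0,H(65));p1=np.array([.435,.05,.45])
P,M=eggpose(lens+.12*b+.07*Z,th,az);P2,M2=eggpose(lens+.045*b,th,az);print(P,P2)
plan((p1,m1),(P,M))
E
```

```text
[ 0.3911832  -0.02432088  0.35241148] [ 0.45014265 -0.05974729  0.31230718]
13 rows of [0.0, -0.0007, 0.0013, 0.03, -0.0325, -0.1107]
13 rows of [-0.0045, -0.0055, 0.0078, -0.0113, -0.0125, -0.1124]
```

step_arm --steps '[[[0, -0.0007, 0.0013, 0.03, -0.0325, -0.1107, 0.04], [0, -0.0007, 0.0013, 0.03, -0.0325, -0.1107, 0.04], [0, -0.0007, 0.0013, 0.03, -0.0325, -0.1107, 0.04], [0, -0.0007, 0.0013, 0.03, -0.0325, -0.1107, 0.04], [0, -0.0007, 0.0013, 0.03, -0.0325, -0.1107, 0.04], [0, -0.0007, 0.0013, 0.03, -0.0325, -0.1107, 0.04], [0, -0.0007, 0.0013, 0.03, -0.0325, -0.1107, 0.04]]]'

```text
time: 14.62
tool_pos: [0.4363, 0.0466, 0.4576]
tcp_rot: [0.964, 0.232, 0.127, 0.023]
ft_force: [0.4, 0.4, -1.8]
gripper_width: 0.55
grasp_force: 12.0
```

step_arm --steps '[[[0, -0.0007, 0.0013, 0.03, -0.0325, -0.1107, 0.04], [0, -0.0007, 0.0013, 0.03, -0.0325, -0.1107, 0.04], [0, -0.0007, 0.0013, 0.03, -0.0325, -0.1107, 0.04], [0, -0.0007, 0.0013, 0.03, -0.0325, -0.1107, 0.04], [0, -0.0007, 0.0013, 0.03, -0.0325, -0.1107, 0.04], [0, -0.0007, 0.0013, 0.03, -0.0325, -0.1107, 0.04], [0, 0, 0, 0, 0, 0, 0.04]]]'

```text
time: 15.2
tool_pos: [0.435, 0.05, 0.4492]
tcp_rot: [0.842, 0.539, -0.001, -0.0]
ft_force: [0.3, -0.0, -1.3]
gripper_width: 0.546
grasp_force: 12.0
```

```bash
python3 look.py c wrist
python3 - <<'E'
from h import *
lens=np.array([.514,-.098,.168]);th=.41;az=149
b=np.cos(th)*H(az)-np.sin(th)*Z
P,M=eggpose(lens+.075*b+.1*Z,th,az);print(P)
plan((P,M))
E
```

```text
15.2 [0.435 0.05  0.449] [[0.42, 0.91, -0.0], [0.91, -0.42, -0.0], [-0.0, -0.0, -1.0]] [-0.08  0.04 -0.18  2.02  0.01  1.08 -0.7 ] 0.047914929772025966
wrist lamp_lens []
wrist lamp [([368.0, 225.2], 0.71), ([135.3, 63.7], 0.52)]
wrist big_egg_middle [([250.6, 251.9], 0.93)]
wrist big_egg [([255.7, 235.9], 0.88)]
[ 0.42655887 -0.04557673  0.4003489 ]
13 rows of [-0.0073, -0.0027, 0.0044, -0.0112, -0.0125, -0.1127]
```

step_arm --steps '[[[-0.0073, -0.0027, 0.0044, -0.0112, -0.0125, -0.1127, 0.04], [-0.0073, -0.0027, 0.0044, -0.0112, -0.0125, -0.1127, 0.04], [-0.0073, -0.0027, 0.0044, -0.0112, -0.0125, -0.1127, 0.04], [-0.0073, -0.0027, 0.0044, -0.0112, -0.0125, -0.1127, 0.04], [-0.0073, -0.0027, 0.0044, -0.0112, -0.0125, -0.1127, 0.04], [-0.0073, -0.0027, 0.0044, -0.0112, -0.0125, -0.1127, 0.04], [-0.0073, -0.0027, 0.0044, -0.0112, -0.0125, -0.1127, 0.04]]]'

```text
time: 16.03
tool_pos: [0.4114, 0.0001, 0.4208]
tcp_rot: [0.57, 0.82, -0.015, 0.056]
ft_force: [-0.3, 0.1, -0.5]
gripper_width: 0.55
grasp_force: 12.0
```

step_arm --steps '[[[-0.0073, -0.0027, 0.0044, -0.0112, -0.0125, -0.1127, 0.04], [-0.0073, -0.0027, 0.0044, -0.0112, -0.0125, -0.1127, 0.04], [-0.0073, -0.0027, 0.0044, -0.0112, -0.0125, -0.1127, 0.04], [-0.0073, -0.0027, 0.0044, -0.0112, -0.0125, -0.1127, 0.04], [-0.0073, -0.0027, 0.0044, -0.0112, -0.0125, -0.1127, 0.04], [-0.0073, -0.0027, 0.0044, -0.0112, -0.0125, -0.1127, 0.04], [0, 0, 0, 0, 0, 0, 0.04]]]'

```text
time: 16.62
tool_pos: [0.4271, -0.0471, 0.4005]
tcp_rot: [0.264, 0.959, -0.027, 0.097]
ft_force: [-0.6, 0.6, -0.5]
gripper_width: 0.55
grasp_force: 12.0
```

```bash
python3 look.py d wrist scene top
python3 - <<'E'
from h import *
import pickle
L=lambda n:pickle.load(open(n+".pkl","rb"))
o=telemetry.observe();M=R.from_quat(o["tcp_rot"]).as_matrix();p=np.array(o["tool_pos"])
c=L("d_wrist");print("egg pred",proj(c,p+M@EM),proj(c,p+M@(EM-.037*EZ)),proj(c,p+M@(EM+.03*EZ)))
E
```

```text
16.6167 [ 0.427 -0.047  0.401] [[-0.84, 0.51, 0.17], [0.5, 0.86, -0.1], [-0.2, -0.0, -0.98]] [ 0.03  0.03 -0.11  2.17  0.17  0.79  0.84] 0.04825894888810841
wrist lamp_lens []
wrist lamp [([251.0, 206.2], 0.57)]
wrist big_egg_middle [([252.5, 249.8], 0.76)]
wrist big_egg [([253.6, 234.8], 0.88)]
scene lamp_lens [([356.0, 230.5], 0.86), ([263.2, 179.7], 0.52)]
scene lamp [([276.8, 215.5], 0.6), ([175.5, 196.2], 0.44)]
scene big_egg_middle [([243.4, 161.8], 0.58)]
scene big_egg [([249.7, 166.2], 0.52)]
top lamp_lens [([377.9, 244.6], 0.88), ([263.7, 181.0], 0.82)]
top lamp [([268.1, 196.0], 0.67), ([375.9, 258.4], 0.61)]
top big_egg_middle []
top big_egg []
egg pred [254.6328188  249.23978392] [254.15376175 233.96410376] [255.21848045 267.91539068]
```

```bash
cat > fit.py <<'E'
from h import *
import pickle
from scipy.optimize import least_squares
L=lambda n:pickle.load(open(n+".pkl","rb"))
w,s,t=L("b_wrist"),L("a_scene"),L("a_top")
def res(q,piv):
    fx,fy,az,th,l,sb=q[:6]; b=np.cos(th)*H(az*57.3)-np.sin(th)*Z
    P=np.array([fx,fy,.19]);off=q[6:9] if not piv else 0
    lens=P+l*b+off;back=lens-sb*b
    r=[]
    for c,pt,px,wt in((w,lens,(347.9,211.4),1),(s,lens,(263.7,178.8),2),(t,lens,(262.9,181.9),2),(w,back,(366.5,137),.7),(s,back,(284,165),1),
        (w,[fx,fy,0],(315.8,203.2),1),(s,[fx,fy,0],(275.3,215.8),2),(t,[fx,fy,0],(271,196.3),1)):
        r+=list((proj(c,pt)-px)*wt)
    if not piv:r+=list(np.array(q[6:9])*1000/8)
    return np.array(r)
for piv in(1,0):
    f=least_squares(res,[.557,-.124,2.6,.4,.05,.1]+([] if piv else [0,0,0]),args=(piv,),x_scale=[.01,.01,.1,.1,.01,.01]+([] if piv else [.01]*3))
    q=f.x;b=np.cos(q[3])*H(q[2]*57.3)-np.sin(q[3])*Z;lens=np.r_[q[:2],.19]+q[4]*b+(0 if piv else q[6:9])
    cov=np.sqrt(np.diag(np.linalg.inv(f.jac.T@f.jac)));print(np.round(q,4),"az",q[2]*57.3,"lens",lens,"sd",np.round(cov,4));print(np.round(f.fun,1))
E
python3 fit.py
```

```text
[ 0.5544 -0.1231  2.6004  0.4858  0.0515  0.0834] az 149.00436279758114 lens [ 0.51542312 -0.09969507  0.16596   ] sd [0.0011 0.0009 0.022  0.0321 0.0014 0.0016]
[-2.9  1.   0.7 -2.8  4.3  3.  -1.2 -0.4  0.1  0.8  1.9 -1.  -2.6  1.6
  1.7  0.1]
[ 5.5630e-01 -1.2140e-01  2.5949e+00  5.1860e-01  5.1900e-02  8.3200e-02
 -2.8000e-03 -2.0000e-03  2.4000e-03] az 148.6893578171524 lens [ 0.51501285 -0.09990295  0.16664292] sd [0.0013 0.0013 0.0254 0.0464 0.0081 0.0016 0.0061 0.004  0.0044]
[-2.4  1.1  0.6 -3.1  4.3  3.  -0.  -0.1 -0.2  0.2  0.5 -1.7 -2.6  0.9
  1.4 -0.4 -0.3 -0.2  0.3]
```

Run:
```python
from h import *
import pickle
L=lambda n:pickle.load(open(n+".pkl","rb"))
w,s=L("b_wrist"),L("a_scene")
lens=np.array([.515,-.0998,.167])
for th in(.3,.36,.42,.48,.54):
  for az in (145,149,153):
    b=np.cos(th)*H(az)-np.sin(th)*Z
    f=lambda c:np.degrees(np.arctan2(*(proj(c,lens-.04*b)-proj(c,lens))[::-1]))
    print(th,az,"scene dir %.1f wrist dir %.1f"%(f(s),f(w)))
g=s["img"].max(2)
np.set_printoptions(linewidth=250)
print("scene cols 262..290 rows 160..186");
for r in range(158,188):print(r,g[r,262:291])
big=cv2.resize(s["img"][155:193,255:299],None,fx=8,fy=8,interpolation=cv2.INTER_CUBIC)
bw=cv2.resize(w["img"][125:235,315:405],None,fx=4.4,fy=4.4,interpolation=cv2.INTER_CUBIC)[:,:396]
a=np.zeros((484,760,3),np.uint8);a[:304,:352]=big;a[:bw.shape[0],360:360+bw.shape[1]]=bw;cv2.imwrite("pics/cmp.png",a)
```

```text
0.3 145 scene dir -18.8 wrist dir -74.6
0.3 149 scene dir -20.5 wrist dir -78.4
0.3 153 scene dir -22.4 wrist dir -82.3
0.36 145 scene dir -21.8 wrist dir -73.6
0.36 149 scene dir -23.6 wrist dir -77.5
0.36 153 scene dir -25.4 wrist dir -81.3
0.42 145 scene dir -24.9 wrist dir -72.7
0.42 149 scene dir -26.6 wrist dir -76.5
0.42 153 scene dir -28.4 wrist dir -80.2
0.48 145 scene dir -28.0 wrist dir -71.8
0.48 149 scene dir -29.6 wrist dir -75.4
0.48 153 scene dir -31.4 wrist dir -79.1
0.54 145 scene dir -31.0 wrist dir -70.8
0.54 149 scene dir -32.6 wrist dir -74.4
0.54 153 scene dir -34.3 wrist dir -78.0
scene cols 262..290 rows 160..186
158 [126  92 132 137 145 153 161 165 169 171 172 173 174 176 177 178 178 177 178 176 175 172 169 167 166 169 169 138 140]
159 [126  95 131 134 145 153 161 165 169 172 173 173 174 176 176 178 176 177 177 176 177 173 170 167 165 169 172 130 122]
160 [125  97 132 135 145 153 161 164 169 172 173 174 174 175 176 178 177 178 177 167 192 189 170 166 166 169 151 112 100]
161 [125  97 132 136 146 153 160 165 169 171 172 173 173 175 176 177 160 169 196 186 165
[... 2505 characters left out ...]
2 168 171 172 171  26  26  27  28  29  29  31  88 174 171 168 164 166 168 186 200 200 199]
183 [132 132 126 141 154 159 164 167 171 173 171  78  40  41  41  40  54  81  92 173 170 167 165 165 168 192 199 200 200]
184 [135 136 132 136 145 159 165 167 170 172 172 109  90  91  90  87 145 151 151 173 170 167 164 164 183 204 205 204 204]
185 [137 137 137 136 136 149 160 166 168 171 171 117 109 110 109 110 176 177 175 173 171 166 155 170 205 209 206 207 207]
186 [141 134 135 137 137 141 146 151 156 154 165 118 109 110 108 114 175 171 169 162 162 198 192 196 212 207 206 205 205]
187 [128 134 144 138 140 140 139 139 142 140 149 113 109 110 108 113 159 156 158 197 194 213 210 207 207 206 205 211 196]
```

View pics/cmp.png

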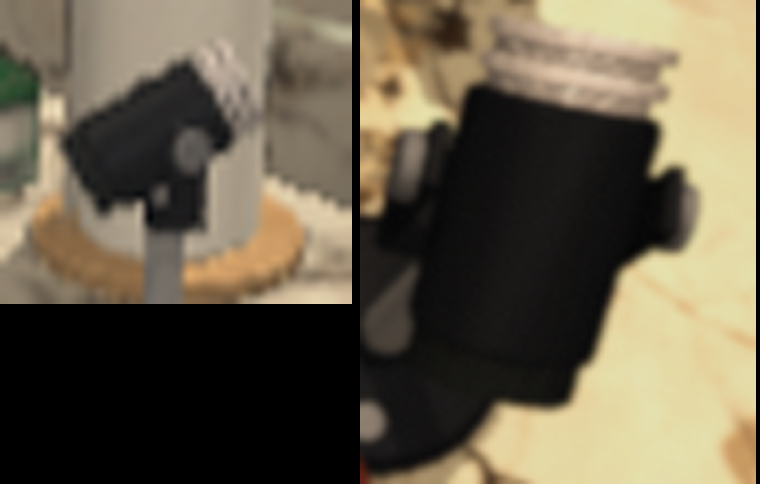

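The left crop shows the scene view: the head's top edge slopes about 30° and the front face runs from (263,171) to (267,181) in the full picture. The right crop, from the wrist camera, shows the head axis at about -75° with the collar centre near (346,210). Both fit azimuth 149° and a tip of 0.48 rad.

```bash
sed -i 's/(347.9,211.4),1)/(346.7,210.9),1)/; s/(263.7,178.8),2)/(264.6,177.1),2)/' fit.py; python3 fit.py | grep az
python3 - <<'E'
from h import *
lens=np.array([.515,-.0998,.167]);th=.48;az=149
b=np.cos(th)*H(az)-np.sin(th)*Z
P1,M=eggpose(lens+.085*b,th,az);P2,M=eggpose(lens+.047*b,th,az);print(P1,P2)
plan((P1,M,6),(P2,M,5))
E
```

```text
[ 0.5545 -0.1229  2.5737  0.4345  0.0496  0.0816] az 147.47168259925175 lens [ 0.5165917  -0.09869262  0.16913089] sd [0.0011 0.0009 0.022  0.0332 0.0014 0.0016]
 -2.9000e-03 -1.3000e-03  3.3000e-03] az 147.45934396409612 lens [ 0.51615172 -0.09883388  0.17000546] sd [0.0013 0.0013 0.0253 0.0477 0.0081 0.0016 0.0061 0.0042 0.0042]
[ 0.41223518 -0.03816933  0.2872762 ] [ 0.44112669 -0.0555291   0.30482381]
6 rows of [0.007, -0.0001, 0.0178, -0.0001, -0.0117, 0.0003]
5 rows of [-0.0074, 0.0, -0.0016, 0.0, 0.0, 0.0]
```

```bash
cat > fin.py <<'E'
from h import *
lens=np.array([.516,-.0992,.1685]);th=.465;az=148.5
b=np.cos(th)*H(az)-np.sin(th)*Z
def err():
    o=telemetry.observe();M=R.from_quat(o["tcp_rot"]).as_matrix();p=np.array(o["tool_pos"]);e=p+M@EM;z=M@EZ
    ly=np.cross(Z,-b);ly/=np.linalg.norm(ly);lz=np.cross(-b,ly);d=e-lens
    print("t",o["time"],"egg in lens",d@-b,d@ly,d@lz,"axis",z@-b,z@ly,z@lz,np.round(o["qpos"],2),o["ft_force"],o["grasp_force"])
if __name__=="__main__":
    err();P1,M=eggpose(lens+.07*b,th,az);P2,M=eggpose(lens+.046*b,th,az);print(P1,P2)
    plan((P1,M,6),(P2,M,3));plan((P2,M,2))
E
python3 fin.py
```

```text
t 17.3667 egg in lens -0.03176776381718981 -0.0008250817885060713 0.09422893066009094 axis 0.055439093058919864 -0.0031955467100136248 0.9983307545307962 [ 0.03  0.03 -0.11  2.16  0.17  0.79  0.84] [-0.00561449 -0.09829585 -0.60454147] 11.999841034412384
[ 0.42675826 -0.04462987  0.29728637] [ 0.44504885 -0.05583836  0.30804852]
6 rows of [0.004, 0.0002, 0.0168, 0.0002, -0.0092, 0.0017]
3 rows of [-0.0078, 0.0, -0.0017, 0.0, 0.0, 0.0]
3 rows of [-0.0, 0.0003, 0.0317, 0.0005, -0.0185, 0.0034]
```

step_arm --steps '[[[0.004, 0.0002, 0.0168, 0.0002, -0.0092, 0.0017, 0.04], [0.004, 0.0002, 0.0168, 0.0002, -0.0092, 0.0017, 0.04], [0.004, 0.0002, 0.0168, 0.0002, -0.0092, 0.0017, 0.04], [0.004, 0.0002, 0.0168, 0.0002, -0.0092, 0.0017, 0.04], [0.004, 0.0002, 0.0168, 0.0002, -0.0092, 0.0017, 0.04], [0.004, 0.0002, 0.0168, 0.0002, -0.0092, 0.0017, 0.04], [0, 0, 0, 0, 0, 0, 0.04]]]'

```text
time: 17.95
tool_pos: [0.4254, -0.0444, 0.2947]
tcp_rot: [0.269, 0.955, -0.035, 0.12]
ft_force: [-1.0, 0.2, -1.3]
gripper_width: 0.553
grasp_force: 12.0
```

```bash
python3 fin.py; python3 look.py e scene top | grep -v "big_egg "
python3 - <<'E'
from fin import *
import pickle
s=pickle.load(open("e_scene.pkl","rb"));o=telemetry.observe();M=R.from_quat(o["tcp_rot"]).as_matrix();p=np.array(o["tool_pos"])
print("pred egg mid",proj(s,p+M@EM),"lens",proj(s,lens))
np.set_printoptions(linewidth=260)
E
```

```text
t 17.95 egg in lens -0.07298292253835649 -0.0008948053389589428 -0.0016461853959028293 axis 0.004168661014107566 0.0022860266591157863 0.9998626887465416 [-0.02  0.19 -0.09  2.3   0.37  0.48  0.6 ] [-0.99057061  0.24081785 -1.27961571] 12.000165581703186
[ 0.42675826 -0.04462987  0.29728637] [ 0.44504885 -0.05583836  0.30804852]
6 rows of [-0.0003, 0.0001, -0.0004, -0.0004, -0.0007, 0.0002]
3 rows of [-0.0078, 0.0, -0.0017, 0.0, 0.0, 0.0]
2 rows of [-0.0127, 0.0002, -0.0037, -0.0013, -0.0021, 0.0006]
17.95 [ 0.425 -0.044  0.295] [[-0.83, 0.52, 0.21], [0.51, 0.85, -0.13], [-0.25, -0.0, -0.97]] [-0.02  0.19 -0.09  2.3   0.37  0.48  0.6 ] 0.0485218691666987
scene lamp_lens [([263.3, 178.3], 0.61), ([354.6, 232.1], 0.56)]
scene lamp [([354.5, 286.4], 0.91), ([278.5, 215.4], 0.87)]
scene big_egg_middle [([251.4, 192.6], 0.54), ([245.9, 186.8], 0.53)]
top lamp_lens [([377.9, 244.6], 0.64)]
top lamp [([270.4, 198.2], 0.94), ([375.8, 259.2], 0.85)]
top big_egg_middle []
pred egg mid [246.97245344 185.87494111] lens [264.07726114 176.6625189 ]
```

step_arm --steps '[[[-0.0051, 0.0001, -0.0015, -0.0005, -0.0008, 0.0002, 0.04], [-0.0051, 0.0001, -0.0015, -0.0005, -0.0008, 0.0002, 0.04], [-0.0051, 0.0001, -0.0015, -0.0005, -0.0008, 0.0002, 0.04], [-0.0051, 0.0001, -0.0015, -0.0005, -0.0008, 0.0002, 0.04], [-0.0051, 0.0001, -0.0015, -0.0005, -0.0008, 0.0002, 0.04], [0, 0, 0, 0, 0, 0, 0.04], [0, 0, 0, 0, 0, 0, 0.04]]]'

```text
time: 19.03
tool_pos: [0.4465, -0.0561, 0.311]
tcp_rot: [0.27, 0.954, -0.034, 0.125]
ft_force: [0.1, -0.5, -0.7]
gripper_width: 0.552
grasp_force: 12.0
```

```bash
python3 fin.py
python3 - <<'E'
from fin import *
o=telemetry.observe();M=R.from_quat(o["tcp_rot"]).as_matrix();p=np.array(o["tool_pos"])
s=capture("scene");np.set_printoptions(linewidth=260)
print("pred egg mid",proj(s,p+M@EM),"big end",proj(s,p+M@(EM+.03*EZ)),"tip",proj(s,p+M@(EM-.037*EZ)),"lens",proj(s,lens))
print([np.round(m["position"],1) for m in nets.mark_of("big_egg_middle",s)])
for m in nets.silhouettes("big_egg",s):print(m["conf"],m["box"],m["pixels"].sum(),np.argwhere(m["pixels"]).mean(0)[::-1])
im=s["img"].astype(int);red=im[:,:,2]-im[:,:,0]
for r in range(170,202):print(r,red[r,244:272])
E
```

```text
t 19.0333 egg in lens -0.042759085722060455 0.0009714070953492117 0.001892880080416104 axis -0.004071989685617228 -0.002374471289179808 0.9998628809922373 [ 0.02  0.19 -0.09  2.24  0.34  0.52  0.67] [ 0.10722776 -0.46165071 -0.67738447] 11.999849081039429
[ 0.42675826 -0.04462987  0.29728637] [ 0.44504885 -0.05583836  0.30804852]
6 rows of [0.0043, -0.0001, 0.0012, 0.0005, 0.0007, -0.0002]
3 rows of [-0.0078, 0.0, -0.0017, 0.0, 0.0, 0.0]
2 rows of [0.0011, -0.0003, 0.0013, 0.0014, 0.002, -0.0007]
pred egg mid [253.35376216 181.84799415] big end [249.85906644 175.30898313] tip [257.57454506 189.74644508] lens [264.07726114 176.6625189 ]
[array([251.9, 181.1])]
0.56 [248.5, 177.2, 264.5, 187.8] 53 [253.09433962 182.49056604]
170 [23 14 30 32 35 43 44 42 42 41 41 40 42 42 42 43 21 14 40 38 13  3  3  2  3  2  2  1]
171 [35 36 44 44 42 42 41 40 42 42 42 42 44 43 44 44 40 33 44 44  5  1  2  2  1  2  1  0]
172 [36 42 42 42 40 43 40 42 44 43 43 44 43 44 43 44 44 41 43 32  3  1  1  2  1  0  1  0]
173 [30 41 30 19 31 43 43 44 44 43 43 43 44 43 43 43 45 42 31 13  2  2  1  0  0  0  0 -1]
174 [18
[... 1840 characters left out ...]
 34 34 34 34 34 34 34 35 34 35 34 34 33 31 31 33 35 35 34 34 35 35 48]
195 [32 32 32 30 30 30 32 32 36 36 36 34 35 35 35 36 34 31 28 30 34 36 38 39 37 48 45 53]
196 [33 33 32 30 29 27 28 30 34 35 36 33 31 33 34 35 33 32 30 29 31 33 35 52 52 56 52 49]
197 [33 33 33 31 29 27 26 27 31 34 35 31 27 27 29 30 31 32 33 32 30 46 47 57 61 60 58 54]
198 [35 33 29 28 28 27 26 26 30 35 37 35 32 29 27 28 31 35 51 50 51 57 60 60 62 65 65 62]
199 [34 31 27 27 27 29 29 31 34 35 37 37 36 32 30 44 45 48 55 55 56 56 62 64 64 67 66 64]
200 [33 31 29 29 29 30 32 35 37 35 35 35 32 42 41 48 50 54 55 57 60 62 66 66 66 68 65 59]
201 [33 29 27 26 28 28 28 31 32 31 40 39 36 44 45 48 55 56 56 60 64 68 67 67 66 65 60 53]
```

Run:
```python
from fin import *
for i in range(4): capture("wrist") if i else 0; err()
P2,M=eggpose(lens+.046*b,th,az);plan((P2,M,2))
```

```text
t 19.1833 egg in lens -0.04360322496515647 0.0009129392529543708 0.0018672568837273425 axis -0.003216854429593574 -0.0022045757448925507 0.9998663869204545 [ 0.02  0.19 -0.09  2.24  0.34  0.52  0.67] [-0.11793594 -0.52190329 -0.31148226] 12.000013142824173
t 19.2333 egg in lens -0.04359347064324282 0.0009393444012311992 0.0018596137402629095 axis -0.003250624350856046 -0.0022753721048852094 0.9998661190995093 [ 0.02  0.19 -0.09  2.24  0.34  0.52  0.67] [-0.71652213 -0.19300817 -0.92530032] 11.999989449977875
t 19.2833 egg in lens -0.043574035424933946 0.0009340421794404551 0.0018766774323356293 axis -0.003288771138159341 -0.0022601598083065444 0.9998660288568875 [ 0.02  0.19 -0.09  2.24  0.34  0.52  0.67] [-0.31960114 -0.24114668  0.15209462] 11.999919265508652
t 19.3333 egg in lens -0.04352074400175733 0.0009832864584765795 0.0019006332549334516 axis -0.0034002513486264263 -0.0023846873260907064 0.9998653667155009 [ 0.02  0.19 -0.09  2.24  0.34  0.52  0.67] [ 0.0761908  -0.53489035 -0.91408086] 11.99995905160904
2 rows of [0.0007, -0.0003, 0.0012, 0.0013, 0.0017, -0.0002]
```

step_arm --steps '[[[0.0006, -0.0003, 0.0011, 0.001, 0.0015, 0, 0.04], [0.0006, -0.0003, 0.0011, 0.001, 0.0015, 0, 0.04], [0, 0, 0, 0, 0, 0, 0.04], [0, 0, 0, 0, 0, 0, 0.04], [0, 0, 0, 0, 0, 0, 0.04], [0, 0, 0, 0, 0, 0, 0.04]]]'

```text
time: 19.83
tool_pos: [0.4455, -0.0561, 0.3085]
tcp_rot: [0.269, 0.954, -0.034, 0.123]
ft_force: [0.2, -0.6, 0.2]
gripper_width: 0.549
grasp_force: 12.0
```

Run:
```python
from fin import *
err();print(env.hand_in())
```

```text
t 19.8333 egg in lens -0.045268666902135546 0.00014440426212425708 0.0001252233564003405 axis -0.0008037122753612458 -0.0005663990684734999 0.9998735086193022 [ 0.02  0.2  -0.09  2.24  0.34  0.52  0.67] [ 0.20888102 -0.56787269  0.22612512] 11.999997943639755
the job is handed in; nothing more can be done
None
```

Handed in at 19.8 s, verdict not shown: the big egg is held large end up at 12 N, its middle about 45 mm out on my camera estimate of the lamp's beam (good to a few mm and about 2°); the lid is open, and the small eggs, not re-checked since I opened it, were left in their cups.

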